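# Pin up a stake holder with a drift and drop in its cap screws

### The arm

A 6-joint arm with a two-finger parallel gripper is mounted at the origin on the work surface. World frame = base frame: x ahead of the robot, y to its left, z up, the work surface at z = 0. Lengths are in m, angles in degrees, forces in N, time in s.
With the tool pointing down it reaches from about 0.25 to 0.725 m from the base axis. Payload 9.7 kg.
Tool frame: the origin (TCP) lies midway between the tips of the shut fingers; the grasp point (between the pads) lies 19 mm behind it; x points along the fingers, y is the direction in which the jaws open and shut, and the axes are right-handed (so a half turn about x gives the same grasp; the last joint's range is limited). The gripper opens to 85 mm and grips with 20 to 120 N. Pads are 22 mm wide; open, the fingers measure 114 mm over their backs; the gripper's body (76 mm by 85 mm) begins 54 mm behind the grasp point. The pads swing forward as they close: fully open they stand 13 mm farther back than shut.
Start: joints at [-70.474, 4.979, 10.078, 95.1, 0, 90], TCP at [0.184, -0.518, 0.231] pointing down, gripper open.
Joint ranges: [-179.16, 179.16], [-48.56, 103.87], [-65.8, 70.77], [-126.05, 130.52], [-82.76, 87.17], [-180, 180]. Speed limits (degrees/s): [127.2, 127.2, 147.25, 180, 180, 180].

### API

Orientations are given as [roll, pitch, yaw] about the fixed x, y, z axes, in that order (R = Rz(yaw) Ry(pitch) Rx(roll)).
In Python, from workcell import bot, cams gives the robot as it stands.
- The arm moves only by the tool apply_moves, never from a script. Its argument "commands" is a list of rows, each a list of 5 numbers: the shift along the tool's x, y, z in m, then the turn about the tool's x in rad, then the opening, from -1 (shut) to 1 (fully open). In form: [[tx, ty, tz, roll, hand], ...]. A call has 1 to 12 rows; each row is the pose to reach, as a shift and turn from the pose measured when the call began, along the tool's axes at that moment; what a row does not reach only later rows make up. A row lasts 1/10 s, in which the tool goes at most 50 mm and 8.59 degrees, less where a joint would pass 70% of its speed; a pose out of reach is approached as far as the arm can. A call with a gripper value outside its range is refused whole. The fingers move at their own pace and stop on an object; "newtons" is the grip in N (left out, the last holds). Time passes only in rows, so rows that repeat a pose let the fingers close. It gives the time, the measured TCP pose, the force and the opening at its end, in the units of the state.
- bot.get_obs(): the state, without advancing time (a new reading comes with each control period).
- cams.camera(name): name is "scene" or "top"; returns a dict with "frame" (480x640x3 uint8, blue, green, red), "depth" (480x640 float32, m along the optical axis (not along the pixel's ray), 0 where there is no reading), "camera_matrix" (3x3 intrinsics, pixels), "D" ([k1, k2, p1, p2, k3] as OpenCV has them; the pictures are not rectified), "R" (3x3) and "t" (3): a world point X has camera coordinates R X + t. Camera axes: x right, y down, z forward; pixel columns grow to the right and rows downward; lengths in m; the calibration is good to about 2 mm. A picture is of the moment at which its call begins.
- bot.job_done(): hands the job in, once; it reports no verdict.
Trained networks look in the newest picture that a camera, given by its name, has taken for a name from the list of things; names that differ only in an ending like _2 or _b are one class to them, and where a whole thing is asked for, a point or a joint stands for the part that bears it (a point fixed in the world has none). Each returns a list of dicts, best first, with "confidence" (0 to 1); they miss things now and then, are a little off and sometimes report something else, mostly with a low value. They report only what shows in the picture. A call takes as long as a camera call. They do not tell look-alikes from the thing itself.
- cams.spot_in(name, camera): "rect" ([left, top, right, bottom] in pixels, round what is visible of it).
The state is a dict: "time": time; "q": joint angles; "qd": joint speeds; "joint_efforts": joint torques, N m; "ee_pos": TCP position; "tcp_rot": TCP orientation; "wrist_force": force on the tool from outside, world axes, zero at the start; "torque": the same for the moment, N m; "opening": finger opening in m.
Only numpy, scipy, OpenCV 4.12 (cv2) and the standard library are available. Lean on these libraries where they do the work, as an engineer would, in place of code of your own. Each camera call takes 0.05 s, during which the arm holds its last target. There are 200 camera calls.

### The job

The iron stake holder on the wooden block hangs on one finger-tight screw and has swung a little out of line. Push the tapered drift down through the hole diagonally opposite that screw until its red grip sits on the flange, so that the drift itself draws the holes into line; then drop the two cap screws into the two remaining holes until their heads sit on the flange. Leave the drift standing in its hole, and do not disturb the jar, hammer and steel block on the bench.

Things in the scene. Friction and masses are not known exactly. Their poses are not given: they have to be found in the camera images.
- block: Pale hardwood block, iron-banded, 180 x 180 x 80 mm high, fixed to the bench at any yaw; origin under its centre. Vertical holes at (+-55, +-55) mm; the one at (-55, -55) holds the finger-tight screw already fitted (bright head 21 mm wide, 14 mm high, on the flange); the other three are 16 mm wide and go right through.
- flange: Grey iron stake holder: flange 150 x 150 x 12 mm, top 92 mm above the bench, central socket 58 x 58 mm, 18 mm high. Straight 16 mm holes in the block's pattern. Origin underneath, on the fitted screw; centre at (55, 55) mm. Cannot lift; swivels about that screw (3 N drag at far corner). Starts 1.3 to 1.9 degrees anticlockwise of the block: 3.5 to 5 mm at the far hole, 2.5 to 3.6 mm at the others.
- flange_hole_drift (a point): Centre of the flange's hole diagonally opposite the fitted screw, at the flange's top face.
- flange_hole_a (a point): Centre of the flange's hole on its +x -y corner, at the top face.
- flange_hole_b (a point): Centre of the flange's hole on its -x +y corner, at the top face.
- block_hole_drift (a point): Centre of the block's hole diagonally opposite the fitted screw, at the block's top face (under the flange, 12 mm below the flange's top).
- block_hole_a (a point): Centre of the block's hole on its +x -y corner, at the block's top face; a screw goes here.
- block_hole_b (a point): Centre of the block's hole on its -x +y corner, at the block's top face; a screw goes here.
- stand: Pale wooden drilled stand, 210 x 75 mm and 85 mm high, fixed to the bench; origin at the centre of its underside, x along its length. Three 16 mm through holes in a row along x, 65 mm apart, hold the drift and the two cap screws upright, in any order.
- drift_grip (a point): Centre of the red grip (22 mm in diameter, 45 mm long) of the steel drift, which hangs upright in a stand hole by the grip's lower edge. Below the grip: straight shank 15 mm in diameter, 30 mm long, then a 50 mm taper to a blunt 5 mm point, 102.5 mm below this point. 0.2 kg. z up along the drift. Fully home, the grip rests on the flange.
- screw1_head (a point): Centre of the head of a bright socket cap screw hanging upright in a stand hole by its head: head 21 mm in diameter, 14 mm high; shank 14 mm in diameter, 60 mm long, its last 4 mm tapering to 9 mm; the foot is 67 mm below this point. 0.11 kg. z up along the screw. Either screw fits either hole.
- screw2_head (a point): Centre of the head of the second cap screw, identical to the first.
- jar: Bystander: glass jar of gravers, 68 mm in diameter, 85 mm high (tools to about 145 mm), loose; origin at the centre of its base.
- hammer: Bystander: hammer with a wooden handle lying on the bench, 260 mm long, loose; origin under its middle, x along the handle towards the head.
- bench_block: Bystander: polished steel bench block 90 x 90 x 25 mm, loose; origin at the centre of its underside.
There are look-alikes about, which are no part of the job. Leave any blue or white look-alike of the part that bears drift_grip alone. What is shaped like the stand but purple is not meant.

How it is judged (in metres and radians):
On the way, in this order (a step that is already met when the one before it is completed fails the run):
1. the drift's point is through the flange's hole and 5 mm into the block's, the flange still over 0.7 degrees out of line, both screws not yet at the block (z of drift_grip in the frame of block_hole_drift below 0.0975 m and horizontal distance between drift_grip and block_hole_drift below 0.012 m and angle between the x axis of flange and the x axis of block, either way round above 0.012 rad and horizontal distance between each of screw1_head, screw2_head and block above 0.11 m).
2. the drift is home: grip within 4 mm of the flange, flange in line within 0.7 degrees, both screws still away from the block's holes (z of drift_grip in the frame of block_hole_drift below 0.0385 m and horizontal distance between drift_grip and block_hole_drift below 0.004 m and angle between the x axis of flange and the x axis of block, either way round below 0.012 rad and horizontal distance between each of screw1_head, screw2_head and block above 0.11 m), for 0.1 s.
At the end, for the whole second after the job is handed in: Drift upright in the hole opposite the fitted screw, grip within 4 mm of the flange, axis within 4 mm of the block's hole; flange in line within 0.7 degrees; one cap screw upright in each other hole, head within 2.5 mm of the flange and 3 mm of the hole's axis (z of drift_grip in the frame of block_hole_drift below 0.0385 m and horizontal distance between drift_grip and block_hole_drift below 0.004 m and angle between drift_grip's own z axis and vertical below 0.07 rad and angle between the x axis of flange and the x axis of block, either way round below 0.012 rad and (((z of screw1_head in the frame of block_hole_a below 0.0215 m and horizontal distance between screw1_head and block_hole_a below 0.003 m and angle between screw1_head's own z axis and vertical below 0.07 rad) and (z of screw2_head in the frame of block_hole_b below 0.0215 m and horizontal distance between screw2_head and block_hole_b below 0.003 m and angle between screw2_head's own z axis and vertical below 0.07 rad)) or ((z of screw1_head in the frame of block_hole_b below 0.0215 m and horizontal distance between screw1_head and block_hole_b below 0.003 m and angle between screw1_head's own z axis and vertical below 0.07 rad) and (z of screw2_head in the frame of block_hole_a below 0.0215 m and horizontal distance between screw2_head and block_hole_a below 0.003 m and angle between screw2_head's own z axis and vertical below 0.07 rad)))); the robot touches nothing.
It fails at once if the jar is moved by over 25 mm or tipped (distance of jar from where it was at the start of the episode above 0.025 m or angle between jar's own z axis and vertical above 0.3 rad).
It fails at once if the hammer is moved by over 25 mm (distance of hammer from where it was at the start of the episode above 0.025 m).
It fails at once if the steel bench block is moved by over 25 mm (distance of bench_block from where it was at the start of the episode above 0.025 m).
It also fails if it takes over 72 s, if anything falls off the work surface, if the arm or the gripper's body presses on something with over 40 N, if the wrist force passes 120 N, or if a joint passes its speed limit or range.

## Working session

There is one attempt and no reset: what is moved stays moved. The work goes in short steps, Python scripts to look and compute and a tool call to move; the robot and the scene stay as the last step left them, time stands still between calls to the robot, and variables do not carry over. Pictures are saved under pics/ and viewed, about 8 in all and at most 12, crops included, and the job is handed in when it is done.

Besides the shell and the picture viewer there is one more tool, called after "Request:" as name([rows], argument=value, ...), one row to a line, values as JSON. apply_moves: Moves the arm, as the interface text tells. Its arguments: {"type":"object","properties":{"commands":{"type":"array"},"newtons":{"type":"number"}},"required":["commands"]}

```bash
mkdir -p pics; cat > h.py <<'E'
import numpy as np,cv2
from workcell import bot,cams
def cloud(c):
    K,D=c["camera_matrix"],np.array(c["D"]);h,w=c["depth"].shape
    u,v=np.meshgrid(np.arange(w),np.arange(h))
    n=cv2.undistortPoints(np.stack([u,v],-1).reshape(-1,1,2).astype(float),K,D).reshape(h,w,2)
    z=c["depth"][...,None].astype(float)
    P=np.concatenate([n*z,z],-1)
    return (P-np.array(c["t"]).ravel())@np.array(c["R"])
def ray(c,px,z):
    """world point at height z along pixel px"""
    n=cv2.undistortPoints(np.array(px,float).reshape(-1,1,2),c["camera_matrix"],np.array(c["D"])).reshape(-1,2)
    R=np.array(c["R"]);o=-R.T@np.array(c["t"]).ravel()
    d=np.c_[n,np.ones(len(n))]@R
    return o+d*((z-o[2])/d[:,2])[:,None]
E
python3 - <<'E'
from h import *
for n in("scene","top"):
    c=cams.camera(n);cv2.imwrite(f"pics/{n}0.png",c["frame"])
    R=np.array(c["R"]);print(n,-R.T@np.array(c["t"]).ravel(),R[2],c["camera_matrix"][0,0])
    P=cloud(c)
    for o in("block","flange","stand","drift_grip","screw1_head","jar","hammer","bench_block","flange_hole_a"):
        for d in cams.spot_in(o,n)[:5]:
            l,t,r,b=d["rect"];u,v=int((l+r)/2),int((t+b)/2)
            print(o,np.round(d["rect"]),round(d["confidence"],2),np.round(P[v,u],3))
print(bot.get_obs())
E
```

```text
scene [ 1.12848884 -0.62667918  0.99021263] [-0.48764831  0.49895195 -0.71641194] 585.0198060704543
block [353. 184. 440. 268.] 0.77 [0.607 0.147 0.087]
flange [359. 185. 433. 240.] 0.66 [0.59  0.166 0.105]
flange [221. 257. 323. 355.] 0.31 [ 0.57  -0.191  0.084]
stand [113. 222. 216. 293.] 0.92 [ 0.309 -0.259  0.084]
stand [223. 256. 326. 355.] 0.79 [ 0.57  -0.186  0.083]
stand [412. 156. 455. 186.] 0.43 [0.51  0.43  0.024]
drift_grip [334. 309. 347. 351.] 0.58 [ 0.706 -0.144  0.093]
drift_grip [324. 258. 336. 300.] 0.57 [ 0.596 -0.056  0.071]
drift_grip [289. 291. 307. 313.] 0.52 [ 0.617 -0.164  0.117]
screw1_head [270. 285. 276. 296.] 0.65 [ 0.551 -0.169  0.098]
jar [394. 266. 428. 332.] 0.97 [0.754 0.011 0.082]
hammer [364. 183. 434. 234.] 0.63 [0.59  0.175 0.111]
hammer [ 94. 341. 218. 424.] 0.57 [ 0.499 -0.43   0.012]
hammer [354. 188. 440. 266.] 0.21 [0.607 0.147 0.087]
bench_block [413. 155. 458. 187.] 0.88 [0.514 0.433 0.024]
bench_block [362. 184. 435. 236.] 0.62 [0.59  0.172 0.107]
flange_hole_a [362. 186. 434. 236.] 0.76 [0.589 0.169 0.109]
top [ 0.33357371 -0.01083205  1
[... 868 characters left out ...]
ole_a [208. 177. 292. 260.] 0.62 [0.566 0.192 0.089]
{'time': 1.0, 'q': array([-7.04732699e+01,  4.98053051e+00,  1.00795890e+01,  9.51006615e+01,
        6.49458608e-04,  9.00012561e+01]), 'qd': array([ 0.0320876 , -0.05816093, -0.09754806, -0.04788764,  0.03683409,
        0.0395207 ]), 'joint_efforts': array([-1.63611956e-03, -5.20107043e+01,  4.64868701e+01,  1.55666577e-03,
       -7.36472157e-05, -1.98576345e-05]), 'ee_pos': array([ 0.18383809, -0.51836441,  0.23128082]), 'tcp_rot': array([-112.05348318,   89.99827038,   87.47199074]), 'wrist_force': array([ 0.30547484, -0.06500651, -0.26279183]), 'torque': array([-0.00844571, -0.00772886,  0.01988689]), 'opening': 0.08512872411569157}
```

View pics/top0.png

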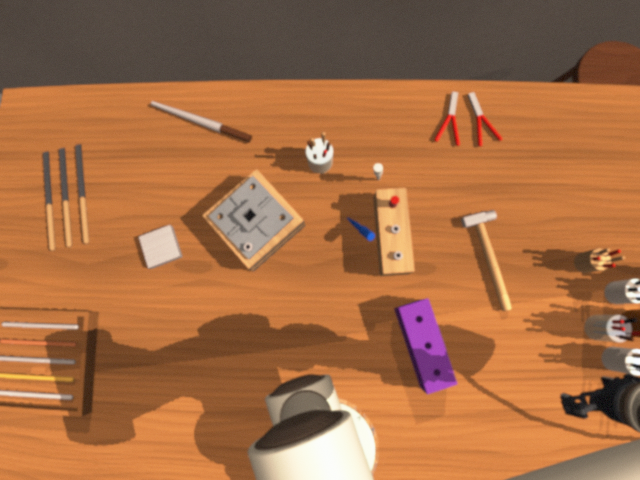

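View pics/scene0.png

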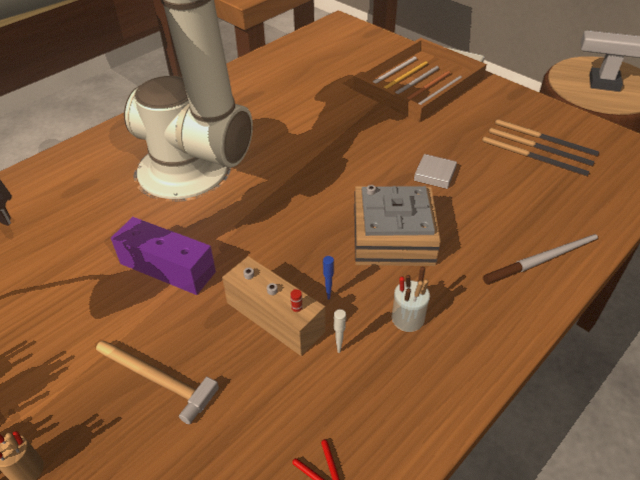

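The red-gripped drift is at scene (297,300) / top (394,201), in the pale stand. The blue look-alike is at scene (328,278) / top (362,228), the white one at scene (340,330) / top (378,170), and the purple stand at scene (163,255). I choose the red one. The fitted screw is at top (248,246), so the drift hole is opposite, at about (253,186).

```bash
cat > m.py <<'E'
from h import *
def rectfit(pts):
    (cx,cy),(w,h),a=cv2.minAreaRect((pts*1000).astype(np.float32));return np.round([cx,cy,w,h,a],1)
for n in("scene","top"):
    c=cams.camera(n);P=cloud(c);f=c["frame"];X,Y,Z=P[...,0],P[...,1],P[...,2]
    near=lambda x,y,r:np.hypot(X-x,Y-y)<r
    def clean(m):
        return cv2.morphologyEx(m.astype(np.uint8),cv2.MORPH_OPEN,np.ones((3,3)))>0
    m=clean(near(.565,.172,.15)&(Z>.07)&(Z<.125)); print(n,"block",rectfit(P[m][:,:2]))
    m=clean(near(.565,.172,.15)&(Z>.088)&(Z<.125)&(f.max(-1).astype(int)-f.min(-1)<35)); print(n,"flange",rectfit(P[m][:,:2]))
    m=clean(near(.54,-.16,.16)&(Z>.078)&(Z<.092)); print(n,"stand",rectfit(P[m][:,:2]),np.median(Z[m]))
    hs=cv2.cvtColor(f,cv2.COLOR_BGR2HSV)
    m=near(.6,-.16,.06)&((hs[...,0]<6)|(hs[...,0]>174))&(hs[...,1]>170)&(Z>.09); v,u=np.nonzero(m)
    print(n,"red",u.mean(),v.mean(),P[m].mean(0),Z[m].max(), u.min(),u.max(),v.min(),v.max())
    for o,(a,b,w,hh) in {"b":((195,160,120,120) if n=="top" else (340,170,120,110)),"s":((360,180,70,100) if n=="top" else (215,245,130,115))}.items():
        s=6 if max(w,hh)<=100 else 5
        cv2.imwrite(f"pics/_{n}{o}.png",cv2.resize(f[b:b+hh,a:a+w],None,fx=s,fy=s,interpolation=cv2.INTER_CUBIC))
pad=lambda i:cv2.copyMakeBorder(i,0,max(0,600-i.shape[0]),0,0,cv2.BORDER_CONSTANT)
R=lambda k:cv2.resize(cv2.imread(f"pics/_{k}.png"),(400,300))
a=pad(cv2.imread("pics/_topb.png"))[:600];
cv2.imwrite("pics/c1.png",np.hstack([a,cv2.resize(cv2.imread("pics/_tops.png"),(200,286)).repeat(1,0) if 0 else pad(cv2.resize(cv2.imread("pics/_tops.png")[:, 60:],(200,334)))]))
b=cv2.imread("pics/_sceneb.png");cv2.imwrite("pics/c2.png",cv2.imread("pics/_scenes.png"))
E
python3 m.py
```

```text
scene block [572.3 187.8 180.6 187.9  42.4]
scene flange [574.1 188.8 149.3 152.7  43.7]
scene stand [ 540.7 -165.5  214.6   78.4    4.2] 0.08305384864555666
scene red 295.7883211678832 297.8978102189781 [ 0.6102951  -0.16351591  0.11971979] 0.13130008317882855 291 301 290 310
top block [568.5 189.1 182.  180.7  42.4]
top flange [568.5 191.6 150.1 145.8  44.3]
top stand [ 538.8 -165.6  208.9   76.5    4.1] 0.08514041052839041
top red 394.09090909090907 200.1818181818182 [ 0.60121998 -0.15871715  0.12937746] 0.1359781337118836 390 398 196 204
```

View pics/c1.png

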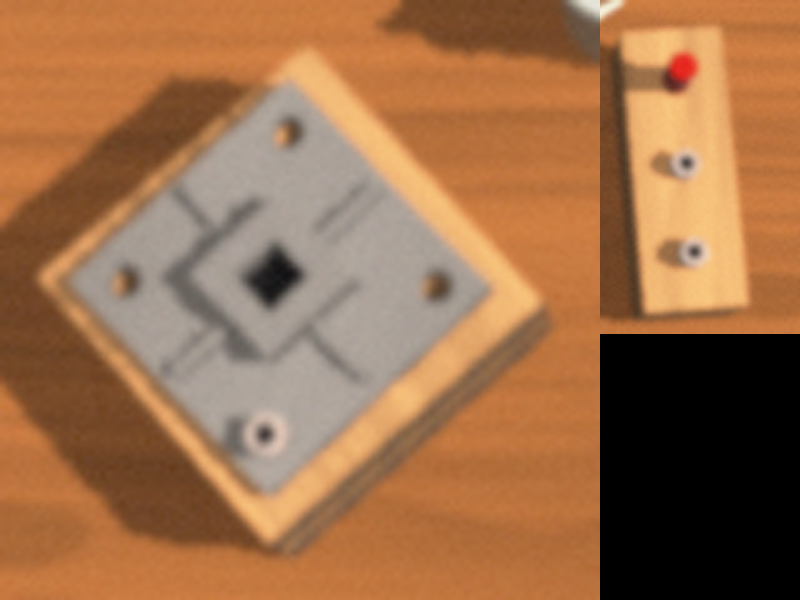

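View pics/c2.png

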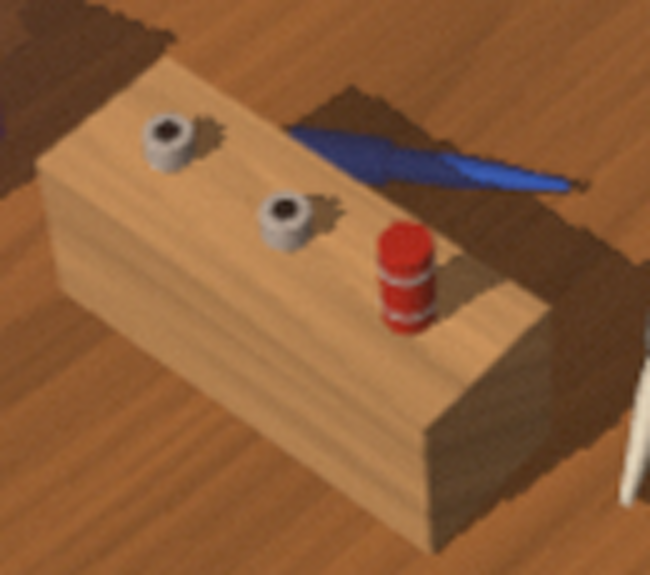

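```bash
python3 - <<'E'
from h import *
t=cams.camera("top");s=cams.camera("scene")
p=lambda n,c,px,z:print(n,np.round(ray(c,px,z)[0]*1000,1))
p("drift t",t,(394.2,199.7),.130);p("drift s",s,(295.6,292.2),.130)
p("s1 t",t,(395,228.5),.099);p("s1 s",s,(271.6,286.2),.099)
p("s2 t",t,(397.5,255.2),.099);p("s2 s",s,(248.2,270.7),.099)
p("fit t",t,(247.4,246.4),.106);p("hd",t,(252.2,186.2),.092);p("ha",t,(281.8,216.8),.092);p("hb",t,(219.2,216.2),.092)
f=t["frame"][160:280,195:315]; cv2.imwrite("pics/c3.png",cv2.resize(s["frame"][170:280,340:460],None,fx=5,fy=5,interpolation=cv2.INTER_CUBIC))
# sub-pixel blobs: stand axis and flange mask hole centroids
print(bot.get_obs()["time"])
E
```

```text
drift t [ 602.2 -158.9  130. ]
drift s [ 606.4 -159.6  130. ]
s1 t [ 538.4 -163.8   99. ]
s1 s [ 542.3 -164.8   99. ]
s2 t [ 473.2 -168.5   99. ]
s2 s [ 478.1 -169.8   99. ]
fit t [491.7 192.6 106. ]
hd [646.4 189.2  92. ]
ha [568.1 112.7  92. ]
hb [569.3 269.   92. ]
1.2
```

View pics/c3.png

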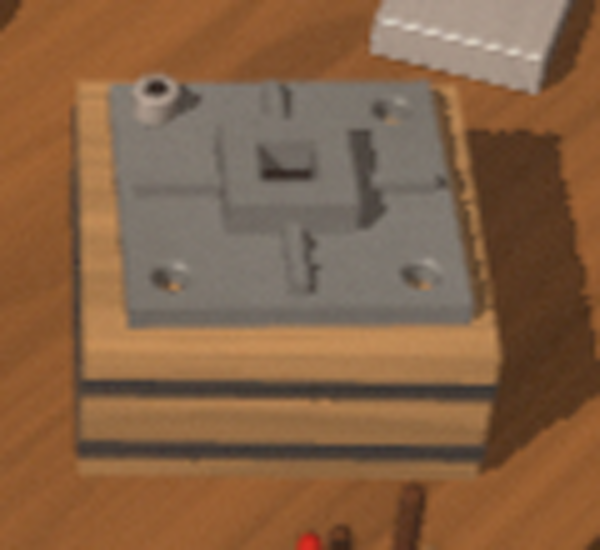

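```bash
cat > a.py <<'E'
from h import *
from scipy.spatial.transform import Rotation as Ro
import sys
o=bot.get_obs();R=Ro.from_euler("xyz",o["tcp_rot"],degrees=True).as_matrix()
print("t",o["time"],"pos",np.round(o["ee_pos"]*1000,1),"open",o["opening"],"F",np.round(o["wrist_force"],1))
print("y",np.round(R[:,1],3),"z",np.round(R[:,2],3),"x",np.round(R[:,0],3),"q",np.round(o["q"],1))
for a in sys.argv[1:]:
    p=np.array(eval(a))/1000; print(a,"tool shift mm",np.round(R.T@(p-o["ee_pos"])*1000,1))
E
python3 a.py "(604.3,-159.2,200)"
```

```text
t 1.2 pos [ 183.8 -518.3  231.3] open 0.08545522057741314 F [0.1 0.3 1.5]
y [ 0.334 -0.942 -0.   ] z [-0.942 -0.334 -0.   ] x [-0.  0. -1.] q [-70.5   5.   10.1  95.1   0.   90. ]
(604.3,-159.2,200) tool shift mm [  31.3 -198.  -516.3]
```

Request:
apply_moves([
  [0.03,-0.198,-0.516,0.264,0.2],
  [0.03,-0.198,-0.516,0.264,0.2],
  [0.03,-0.198,-0.516,0.264,0.2],
  [0.03,-0.198,-0.516,0.264,0.2],
  [0.03,-0.198,-0.516,0.264,0.2],
  [0.03,-0.198,-0.516,0.264,0.2],
  [0.03,-0.198,-0.516,0.264,0.2],
  [0.03,-0.198,-0.516,0.264,0.2],
  [0.03,-0.198,-0.516,0.264,0.2],
  [0.03,-0.198,-0.516,0.264,0.2],
  [0.03,-0.198,-0.516,0.264,0.2],
  [0.03,-0.198,-0.516,0.264,0.2],
], newtons=40)

```text
time: 2.4
ee_pos: [0.6068, -0.1555, 0.1995]
tcp_rot: [-52.6, 89.9, 132.1]
wrist_force: [-0.7, -0.3, -0.8]
opening: 0.0512
```

```bash
python3 a.py "(604.3,-159.2,96)"
```

```text
t 2.4 pos [ 606.8 -155.5  199.5] open 0.05116138095439002 F [-0.7 -0.3 -0.8]
y [ 0.081 -0.997 -0.001] z [-0.997 -0.081  0.001] x [-0.001  0.001 -1.   ] q [-14.4  15.3  18.3  93.1   0.  161. ]
(604.3,-159.2,96) tool shift mm [103.5   3.6   2.7]
```

Request:
apply_moves([
  [0.05,0.0036,0.0027,0,0.2],
  [0.09,0.0036,0.0027,0,0.2],
  [0.103,0.0036,0.0027,0,0.2],
  [0.103,0.0036,0.0027,0,0.2],
  [0.103,0.0036,0.0027,0,0.2],
  [0.103,0.0036,0.0027,0,-1],
  [0.103,0.0036,0.0027,0,-1],
  [0.103,0.0036,0.0027,0,-1],
  [0.103,0.0036,0.0027,0,-1],
  [0.103,0.0036,0.0027,0,-1],
  [0.103,0.0036,0.0027,0,-1],
  [0.103,0.0036,0.0027,0,-1],
], newtons=40)

```text
time: 3.6
ee_pos: [0.6052, -0.1596, 0.0988]
tcp_rot: [176.6, 89.9, 1.2]
wrist_force: [-0.7, -0.7, 5.3]
opening: 0.0209
```

```bash
python3 a.py "(648,187,230)"
```

```text
t 3.6 pos [ 605.2 -159.6   98.8] open 0.020926150089486967 F [-0.7 -0.7  5.3]
y [ 0.081 -0.997  0.   ] z [-0.997 -0.081 -0.002] x [ 0.002  0.    -1.   ] q [-14.8  14.7   6.5  81.7   0.  160.6]
(648,187,230) tool shift mm [-131.1 -342.   -71. ]
```

Request:
apply_moves([
  [-0.03,0,0,0,-1],
  [-0.07,0,0,0,-1],
  [-0.11,0,0,0,-1],
  [-0.13,0,0,0,-1],
  [-0.13,0,0,0,-1],
  [-0.131,-0.2,-0.041,0,-1],
  [-0.131,-0.342,-0.071,0,-1],
  [-0.131,-0.342,-0.071,0,-1],
  [-0.131,-0.342,-0.071,0,-1],
  [-0.131,-0.342,-0.071,0,-1],
  [-0.131,-0.342,-0.071,0,-1],
  [-0.131,-0.342,-0.071,0,-1],
])

```text
time: 4.8
ee_pos: [0.6525, 0.1084, 0.2278]
tcp_rot: [-88.1, 88.4, 100.7]
wrist_force: [-0.2, -1.1, -2.2]
opening: 0.0208
```

```bash
python3 a.py "(648,187,230)"
```

```text
t 4.8 pos [652.5 108.4 227.8] open 0.020844840075463243 F [-0.2 -1.1 -2.2]
y [ 0.153 -0.988 -0.028] z [-0.988 -0.153  0.001] x [-0.005  0.028 -1.   ] q [  8.7  21.3  29.   97.8   1.6 179.9]
(648,187,230) tool shift mm [  0.  -78.4  -7.6]
```

Request:
apply_moves([
  [0,0,0,-0.1,-1],
  [0,0,0,-0.25,-1],
  [0,0,0,-0.4,-1],
  [0,0,0,-0.5,-1],
  [0,0,0,-0.5,-1],
  [0,-0.04,-0.004,-0.5,-1],
  [0,-0.078,-0.007,-0.5,-1],
  [0,-0.078,-0.007,-0.5,-1],
  [0,-0.078,-0.007,-0.5,-1],
  [0,-0.078,-0.007,-0.5,-1],
])

```text
time: 5.8
ee_pos: [0.6474, 0.186, 0.2294]
tcp_rot: [-114.9, 88.4, 102.5]
wrist_force: [0.6, 0.6, -2.1]
opening: 0.0206
```

```bash
python3 a.py "(648,187,230)"; python3 - <<'E'
from h import *
t=cams.camera("top");s=cams.camera("scene")
a=t["frame"][140:260,190:310];b=s["frame"][110:260,330:480]
cv2.imwrite("pics/d1.png",np.hstack([cv2.resize(a,(400,400),interpolation=cv2.INTER_CUBIC),cv2.resize(b,(400,400),interpolation=cv2.INTER_CUBIC)]))
E
```

```text
t 5.8 pos [647.4 186.  229.4] open 0.020599463879761103 F [ 0.6  0.6 -2.1]
y [ 0.606 -0.795 -0.025] z [-0.795 -0.606 -0.012] x [-0.006  0.027 -1.   ] q [ 15.3  23.2  31.6  98.4   1.6 158. ]
(648,187,230) tool shift mm [-0.6 -0.5 -1.1]
```

View pics/d1.png

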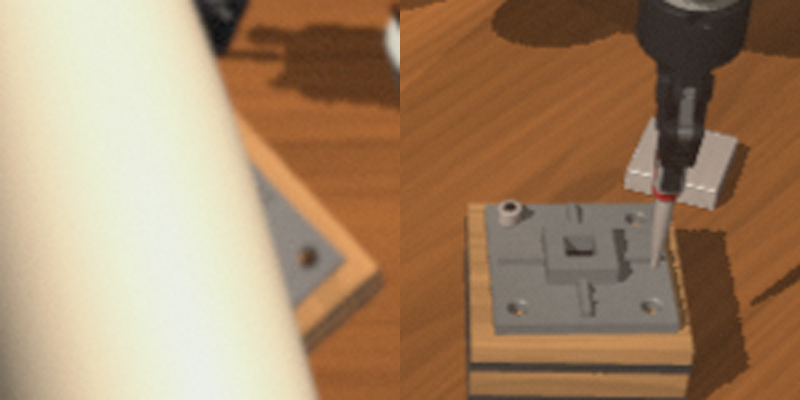

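The view shows the drift held with its tip at scene (425.6,210), leaning about 1.6° because joint 6 reached its limit. I'll compare the tip with the hole in that same camera.

```bash
python3 - <<'E'
from h import *
s=cams.camera("scene");f=s["frame"]
print("tip",ray(s,(425.4,209.8),.1356)*1000,"tcp-pred",np.array([647.4,186,229.4])+93.8*np.array([-.006,.027,-1]))
print("hd",ray(s,(423.8,224.6),.092)*1000,"fit",ray(s,(370.6,186),.106)*1000,"ha",ray(s,(373.6,224.6),.092)*1000,"hb",ray(s,(418,191.5),.092)*1000)
E
```

```text
tip [[649.59338918 187.24005406 135.6       ]] tcp-pred [646.8372 188.5326 135.6   ]
hd [[651.29816414 187.9285741   92.        ]] fit [[492.50592149 193.67226808 106.        ]] ha [[571.47539618 112.31131698  92.        ]] hb [[575.11469667 267.32788631  92.        ]]
```

```bash
python3 a.py "(649.3,184.9,180)" "(649.3,184.9,160)" "(649.3,184.9,105)"
```

```text
t 5.95 pos [647.6 185.6 229.9] open 0.020954414862217784 F [-0.1  0.5 -0.8]
y [ 0.606 -0.795 -0.025] z [-0.795 -0.606 -0.013] x [-0.005  0.028 -1.   ] q [ 15.3  23.1  31.7  98.4   1.6 158. ]
(649.3,184.9,180) tool shift mm [49.9  2.8 -0.3]
(649.3,184.9,160) tool shift mm [69.8  3.3 -0. ]
(649.3,184.9,105) tool shift mm [124.8   4.7   0.6]
```

Request:
apply_moves([
  [0.02,0.0022,-0.0005,0,-1],
  [0.035,0.0025,-0.0004,0,-1],
  [0.045,0.0027,-0.0003,0,-1],
  [0.05,0.0028,-0.0003,0,-1],
  [0.055,0.003,-0.0002,0,-1],
  [0.06,0.0031,-0.0001,0,-1],
  [0.065,0.0032,0,0,-1],
  [0.07,0.0033,0,0,-1],
  [0.07,0.0033,0,0,-1],
])

```text
time: 6.85
ee_pos: [0.6491, 0.1852, 0.1592]
tcp_rot: [-115.0, 88.4, 102.3]
wrist_force: [0.1, 1.8, -2.1]
opening: 0.0208
```

```bash
python3 a.py "(649.3,184.9,140)" "(649.3,184.9,105)"; python3 - <<'E'
from h import *
s=cams.camera("scene")
cv2.imwrite("pics/d2.png",cv2.resize(s["frame"][150:270,340:460],(600,600),interpolation=cv2.INTER_CUBIC))
E
```

```text
t 6.85 pos [649.1 185.2 159.2] open 0.02081869869238972 F [ 0.1  1.8 -2.1]
y [ 0.607 -0.795 -0.026] z [-0.795 -0.606 -0.012] x [-0.006  0.028 -1.   ] q [ 15.2  21.7  22.   90.1   1.6 157.9]
(649.3,184.9,140) tool shift mm [19.1  0.9  0.2]
(649.3,184.9,105) tool shift mm [54.1  1.8  0.6]
```

View pics/d2.png

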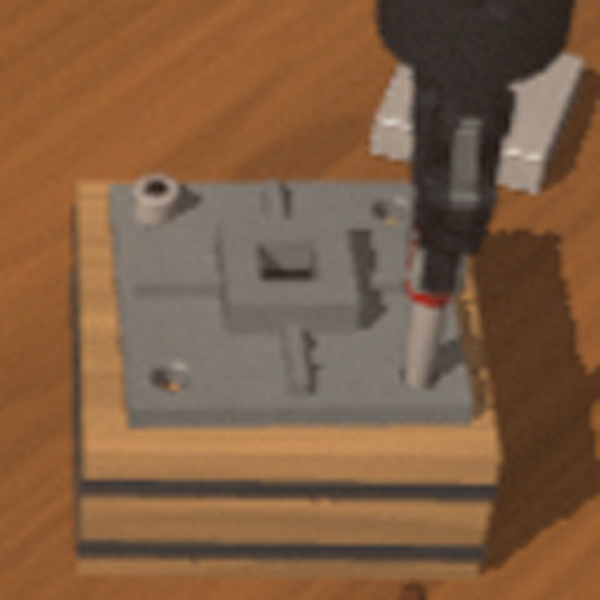

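Request:
apply_moves([
  [0.005,0.0002,0,0,-1],
  [0.01,0.0004,0,0,-1],
  [0.015,0.0006,0,0,-1],
  [0.02,0.0008,0,0,-1],
  [0.025,0.001,0,0,-1],
  [0.025,0.001,0,0,-1],
])

```text
time: 7.5
ee_pos: [0.6491, 0.185, 0.1332]
tcp_rot: [-112.2, 88.4, 105.2]
wrist_force: [-1.8, 2.9, -3.2]
opening: 0.021
```

```bash
python3 a.py
```

```text
t 7.5 pos [649.1 185.  133.2] open 0.020980608312598036 F [-1.8  2.9 -3.2]
y [ 0.607 -0.795 -0.027] z [-0.795 -0.606 -0.011] x [-0.007  0.028 -1.   ] q [ 15.2  21.6  19.   87.3   1.6 157.9]
```

Request:
apply_moves([
  [0.004,0.0001,0,0,-1],
  [0.008,0.0002,0,0,-1],
  [0.012,0.0003,0,0,-1],
  [0.016,0.0004,0,0,-1],
  [0.016,0.0004,0,0,-1],
])

```text
time: 8.0
ee_pos: [0.649, 0.185, 0.1163]
tcp_rot: [-110.0, 88.4, 107.4]
wrist_force: [-1.4, 2.7, -2.9]
opening: 0.021
```

```bash
python3 a.py
```

```text
t 8.0 pos [649.  185.  116.3] open 0.02098417943476421 F [-1.4  2.7 -2.9]
y [ 0.606 -0.795 -0.027] z [-0.795 -0.606 -0.01 ] x [-0.009  0.027 -1.   ] q [ 15.2  21.7  17.2  85.5   1.6 157.9]
```

Request:
apply_moves([
  [0.004,0,0,0,-1],
  [0.008,0,0,0,-1],
  [0.011,0,0,0,-1],
  [0.012,0,0,0,-1],
  [0.012,0,0,0,-1],
  [0.012,0,0,0,-1],
])

```text
time: 8.6
ee_pos: [0.6491, 0.1853, 0.1059]
tcp_rot: [-113.4, 88.4, 103.9]
wrist_force: [-5.1, 1.4, 8.9]
opening: 0.0206
```

```bash
python3 a.py "(649,185,105.8)"
```

```text
t 8.6 pos [649.1 185.3 105.9] open 0.02058573238796241 F [-5.1  1.4  8.9]
y [ 0.606 -0.795 -0.026] z [-0.795 -0.606 -0.011] x [-0.007  0.028 -1.   ] q [ 15.2  21.6  15.9  84.3   1.6 157.9]
(649,185,105.8) tool shift mm [0.1 0.2 0.2]
```

Request:
apply_moves([
  [0,0,0,0,-0.2],
  [0,0,0,0,-0.2],
  [0,0,0,0,-0.2],
  [-0.03,0.0,0,0,-0.2],
  [-0.06,0.0,0,0,-0.2],
  [-0.095,0,0,0,-0.2],
  [-0.1,0,0,0,-0.2],
  [-0.1,0,0,0,-0.2],
])

```text
time: 9.4
ee_pos: [0.6504, 0.1825, 0.2069]
tcp_rot: [-118.2, 88.4, 99.2]
wrist_force: [-0.0, 0.4, -0.5]
opening: 0.0341
```

```bash
python3 a.py "(539.5,-163.8,180)"; python3 - <<'E'
from h import *
s=cams.camera("scene")
cv2.imwrite("pics/d3.png",cv2.resize(s["frame"][150:270,340:460],(600,600),interpolation=cv2.INTER_CUBIC))
E
```

```text
t 9.4 pos [650.4 182.5 206.9] open 0.03405111266662586 F [-0.   0.4 -0.5]
y [ 0.606 -0.795 -0.025] z [-0.795 -0.606 -0.013] x [-0.005  0.028 -1.   ] q [ 15.   22.7  28.5  95.6   1.6 157.7]
(539.5,-163.8,180) tool shift mm [ 17.7 208.7 298.5]
```

View pics/d3.png

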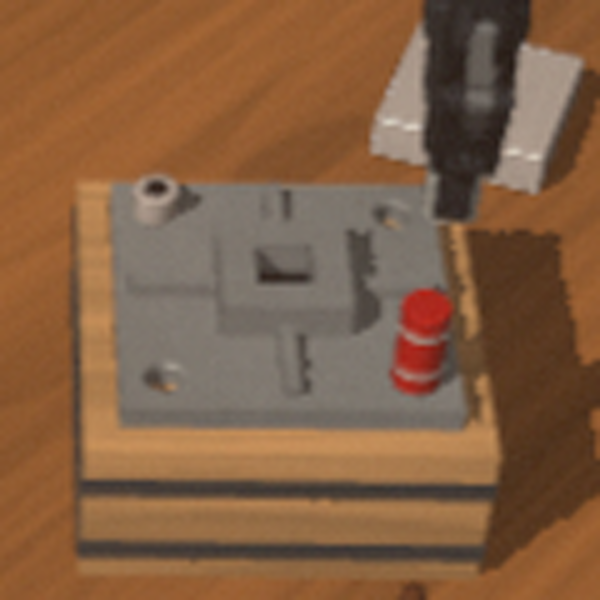

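The red grip at crop (420,340) sits on the flange, and the flange has drawn into line. Next is the first screw.

Request:
apply_moves([
  [0.018,0.209,0.2985,0.574,-0.2],
  [0.018,0.209,0.2985,0.574,-0.2],
  [0.018,0.209,0.2985,0.574,-0.2],
  [0.018,0.209,0.2985,0.574,-0.2],
  [0.018,0.209,0.2985,0.574,-0.1],
  [0.018,0.209,0.2985,0.574,0],
  [0.018,0.209,0.2985,0.574,0],
  [0.018,0.209,0.2985,0.574,0],
  [0.018,0.209,0.2985,0.574,0],
  [0.018,0.209,0.2985,0.574,0],
  [0.018,0.209,0.2985,0.574,0],
])

```text
time: 10.55
ee_pos: [0.5395, -0.1629, 0.178]
tcp_rot: [-79.5, 88.4, 105.0]
wrist_force: [-0.1, -0.4, 0.4]
opening: 0.0429
```

```bash
python3 a.py "(539.5,-163.8,120)" "(539.5,-163.8,86)"
```

```text
t 10.55 pos [ 539.5 -162.9  178. ] open 0.042854056205551695 F [-0.1 -0.4  0.4]
y [ 0.079 -0.996 -0.028] z [-0.997 -0.079  0.005] x [-0.007  0.028 -1.   ] q [-17.5   7.    6.3  90.2   1.4 158. ]
(539.5,-163.8,120) tool shift mm [58.   2.6 -0.2]
(539.5,-163.8,86) tool shift mm [91.9  3.5 -0.4]
```

Request:
apply_moves([
  [0.045,0.0026,0,0,0],
  [0.08,0.003,0,0,0],
  [0.091,0.0035,0,0,0],
  [0.091,0.0035,0,0,0],
  [0.091,0.0035,0,0,0],
  [0.091,0.0035,0,0,-1],
  [0.091,0.0035,0,0,-1],
  [0.091,0.0035,0,0,-1],
  [0.091,0.0035,0,0,-1],
  [0.091,0.0035,0,0,-1],
], newtons=40)

```text
time: 11.55
ee_pos: [0.5398, -0.1637, 0.0881]
tcp_rot: [-83.2, 88.4, 101.3]
wrist_force: [0.3, 1.9, 5.5]
opening: 0.0192
```

```bash
python3 a.py
```

```text
t 11.55 pos [ 539.8 -163.7   88.1] open 0.01920512854696892 F [0.3 1.9 5.5]
y [ 0.079 -0.996 -0.028] z [-0.997 -0.079  0.003] x [-0.006  0.028 -1.   ] q [-17.6   7.3  -3.3  80.2   1.4 157.9]
```

Request:
apply_moves([
  [-0.03,0,0,0,-1],
  [-0.07,0,0,0,-1],
  [-0.1,0,0,-0.1,-1],
  [-0.105,0,0,-0.2,-1],
  [-0.105,-0.05,0,-0.3,-1],
  [-0.105,-0.1,-0.005,-0.4,-1],
  [-0.105,-0.1,-0.005,-0.5,-1],
  [-0.105,-0.15,-0.01,-0.5,-1],
  [-0.105,-0.2,-0.02,-0.5,-1],
  [-0.105,-0.2,-0.02,-0.5,-1],
  [-0.105,-0.2,-0.02,-0.5,-1],
])

```text
time: 12.65
ee_pos: [0.5444, 0.0353, 0.1985]
tcp_rot: [-111.2, 88.4, 102.1]
wrist_force: [0.3, -0.4, -1.2]
opening: 0.0186
```

```bash
python3 a.py "(568,109,190)"
```

```text
t 12.65 pos [544.4  35.3 198.5] open 0.018570654518248318 F [ 0.3 -0.4 -1.2]
y [ 0.549 -0.835 -0.026] z [-0.836 -0.549 -0.01 ] x [-0.006  0.028 -1.   ] q [  2.9   4.1   5.4  91.6   1.6 149.5]
(568,109,190) tool shift mm [ 10.4 -48.3 -60.1]
```

Request:
apply_moves([
  [0,-0.03,-0.035,0,-1],
  [0.0,-0.048,-0.06,0,-1],
  [0.01,-0.048,-0.06,0,-1],
  [0.022,-0.048,-0.06,0,-1],
  [0.022,-0.048,-0.06,0,-1],
  [0.022,-0.048,-0.06,0,-1],
])

```text
time: 13.25
ee_pos: [0.5676, 0.1076, 0.178]
tcp_rot: [-109.1, 88.4, 104.2]
wrist_force: [-0.2, 0.9, -0.9]
opening: 0.019
```

```bash
python3 a.py "(567.9,109.2,150)"; python3 - <<'E'
from h import *
s=cams.camera("scene")
cv2.imwrite("pics/d4.png",cv2.resize(s["frame"][170:260,340:430],(630,630),interpolation=cv2.INTER_CUBIC)[:600])
E
```

```text
t 13.25 pos [567.6 107.6 178. ] open 0.01902214349597015 F [-0.2  0.9 -0.9]
y [ 0.548 -0.836 -0.027] z [-0.836 -0.548 -0.009] x [-0.007  0.027 -1.   ] q [  9.9   8.1   7.6  89.6   1.6 156.7]
(567.9,109.2,150) tool shift mm [28.1 -0.4 -0.8]
```

View pics/d4.png

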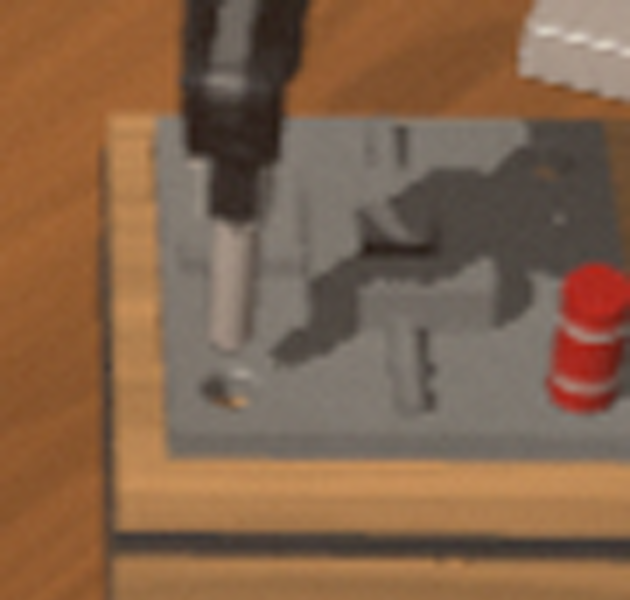

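```bash
python3 - <<'E'
from h import *
s=cams.camera("scene")
c=lambda x,y:((x+.5)/7-.5+340,(y+.5)/7-.5+170)
print(ray(s,c(231,344),.1149)*1000,ray(s,c(229,388),.092)*1000)
E
```

```text
[[572.29678502 105.85259967 114.9       ]] [[570.19684281 109.37137718  92.        ]]
```

```bash
python3 a.py "(567,110.0,165)" "(567,110,148)"
```

```text
t 13.35 pos [568.1 108.  178.9] open 0.018677210423591807 F [ 0.9 -0.6 -1.1]
y [ 0.548 -0.836 -0.026] z [-0.836 -0.548 -0.011] x [-0.005  0.028 -1.   ] q [ 10.    8.1   7.7  89.6   1.6 156.7]
(567,110.0,165) tool shift mm [13.9 -1.9 -0.1]
(567,110,148) tool shift mm [30.9 -1.4  0.1]
```

Request:
apply_moves([
  [0.01,-0.002,-0.0001,0,-1],
  [0.016,-0.0019,-0.0001,0,-1],
  [0.02,-0.0018,0,0,-1],
  [0.024,-0.0016,0,0,-1],
  [0.028,-0.0015,0,0,-1],
  [0.031,-0.0014,0,0,-1],
  [0.031,-0.0014,0,0,-1],
])

```text
time: 14.05
ee_pos: [0.567, 0.1101, 0.1474]
tcp_rot: [-111.0, 88.4, 102.2]
wrist_force: [-0.7, 0.1, -1.3]
opening: 0.0193
```

```bash
python3 a.py "(567,110,110)"
```

```text
t 14.05 pos [567.  110.1 147.4] open 0.01932986582358568 F [-0.7  0.1 -1.3]
y [ 0.548 -0.836 -0.026] z [-0.836 -0.548 -0.01 ] x [-0.006  0.028 -1.   ] q [ 10.2   7.9   4.   86.1   1.6 156.9]
(567,110,110) tool shift mm [37.4  1.   0.4]
```

Request:
apply_moves([
  [0.006,0.0002,0,0,-1],
  [0.012,0.0003,0.0001,0,-1],
  [0.018,0.0005,0.0002,0,-1],
  [0.024,0.0006,0.0003,0,-1],
  [0.024,0.0006,0.0003,0,-1],
])

```text
time: 14.55
ee_pos: [0.5664, 0.11, 0.1222]
tcp_rot: [-107.8, 88.4, 105.5]
wrist_force: [0.6, -0.0, -1.3]
opening: 0.0188
```

```bash
python3 a.py "(567,110,100)"
```

```text
t 14.55 pos [566.4 110.  122.2] open 0.018765215941834352 F [ 0.6 -0.  -1.3]
y [ 0.548 -0.836 -0.027] z [-0.836 -0.548 -0.009] x [-0.008  0.027 -1.   ] q [ 10.2   8.    1.3  83.5   1.6 156.9]
(567,110,100) tool shift mm [22.2  0.9 -0.3]
```

Request:
apply_moves([
  [0.008,0.0003,-0.0001,0,-1],
  [0.016,0.0006,-0.0002,0,-1],
  [0.024,0.0009,-0.0003,0,-1],
  [0.025,0.0009,-0.0003,0,-1],
  [0.025,0.0009,-0.0003,0,-1],
  [0.025,0.0009,-0.0003,0,-0.2],
  [0.025,0.0009,-0.0003,0,-0.2],
  [0.025,0.0009,-0.0003,0,-0.2],
  [0,0,0,0,-0.2],
  [-0.04,0,0,0,-0.2],
  [-0.08,0,0,0,-0.2],
  [-0.08,0,0,0,-0.2],
])

```text
time: 15.75
ee_pos: [0.5688, 0.1079, 0.2085]
tcp_rot: [-125.2, 88.4, 88.1]
wrist_force: [-0.3, -0.3, -0.0]
opening: 0.0345
```

```bash
python3 a.py "(475,-168.6,180)"
```

```text
t 15.75 pos [568.8 107.9 208.5] open 0.03446576725742153 F [-0.3 -0.3 -0. ]
y [ 0.548 -0.836 -0.023] z [-0.836 -0.548 -0.017] x [ 0.001  0.029 -1.   ] q [ 10.    8.2  11.1  92.5   1.6 156.7]
(475,-168.6,180) tool shift mm [ 20.5 180.4 230.4]
```

Request:
apply_moves([
  [0.02,0.18,0.23,0.5,-0.2],
  [0.02,0.18,0.23,0.5,-0.2],
  [0.02,0.18,0.23,0.5,-0.2],
  [0.02,0.18,0.23,0.5,-0.1],
  [0.02,0.18,0.23,0.5,0],
  [0.02,0.18,0.23,0.5,0],
  [0.02,0.18,0.23,0.5,0],
  [0.02,0.18,0.23,0.5,0],
  [0.02,0.18,0.23,0.5,0],
  [0.02,0.18,0.23,0.5,0],
])

```text
time: 16.75
ee_pos: [0.4756, -0.1671, 0.1805]
tcp_rot: [-96.8, 88.4, 87.9]
wrist_force: [-0.0, 1.0, 0.3]
opening: 0.0428
```

```bash
python3 a.py "(475,-168.6,88)"; python3 - <<'E'
from h import *
s=cams.camera("scene")
cv2.imwrite("pics/d5.png",cv2.resize(s["frame"][170:270,340:460],(720,600),interpolation=cv2.INTER_CUBIC))
P=cloud(s)
for n,x,y in(("a",.57,.11),("fit",.4925,.1935),("d",.65,.185)):
    m=np.hypot(P[...,0]-x,P[...,1]-y)<.014;z=P[m][:,2];print(n,np.round(np.percentile(z,[50,90,97])*1000,1),m.sum())
E
```

```text
t 16.75 pos [ 475.6 -167.1  180.5] open 0.04284302836114284 F [-0.   1.   0.3]
y [ 0.082 -0.996 -0.029] z [-0.997 -0.082 -0.003] x [ 0.001  0.029 -1.   ] q [-20.2  -1.6  -2.3  89.8   1.6 155.1]
(475,-168.6,88) tool shift mm [92.4  4.1  1. ]
a [100.5 105.9 106.9] 113
fit [100.9 104.8 107.2] 86
d [117.  135.4 136.7] 229
```

View pics/d5.png

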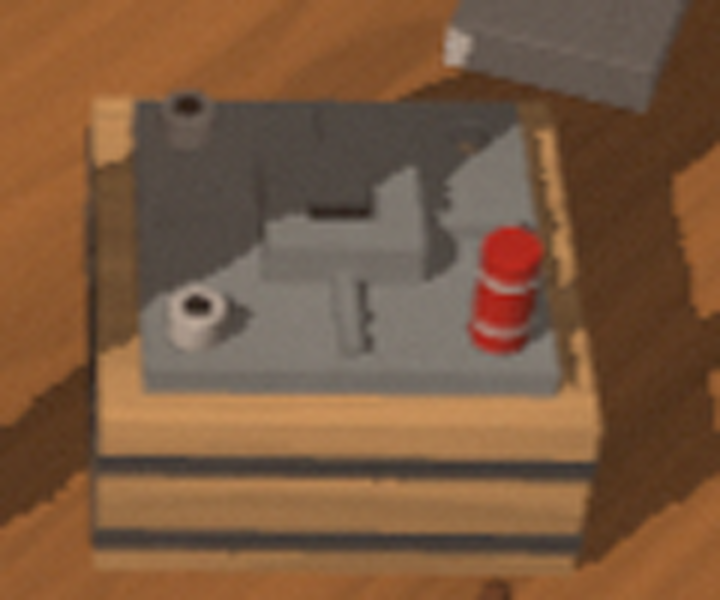

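The first screw is seated in hole a, with its head at crop (197,317) and its top at 106 mm like the fitted one. The drift is home at crop (505,290). Now the second screw.

Request:
apply_moves([
  [0.045,0.0028,0.001,0,0],
  [0.08,0.0037,0.001,0,0],
  [0.0925,0.0041,0.001,0,0],
  [0.0925,0.0041,0.001,0,0],
  [0.0925,0.0041,0.001,0,0],
  [0.0925,0.0041,0.001,0,-1],
  [0.0925,0.0041,0.001,0,-1],
  [0.0925,0.0041,0.001,0,-1],
  [0.0925,0.0041,0.001,0,-1],
  [0.0925,0.0041,0.001,0,-1],
], newtons=40)

```text
time: 17.8
ee_pos: [0.4759, -0.1689, 0.0898]
tcp_rot: [-102.7, 88.4, 82.0]
wrist_force: [-0.6, 0.1, 5.3]
opening: 0.0185
```

Request:
apply_moves([
  [-0.03,0,0,0,-1],
  [-0.07,0,0,-0.1,-1],
  [-0.11,0,0,-0.2,-1],
  [-0.125,0,0,-0.3,-1],
  [-0.125,-0.05,-0.01,-0.4,-1],
  [-0.125,-0.1,-0.03,-0.55,-1],
  [-0.125,-0.15,-0.045,-0.7,-1],
  [-0.125,-0.2,-0.06,-0.75,-1],
  [-0.125,-0.25,-0.075,-0.75,-1],
  [-0.125,-0.3,-0.09,-0.75,-1],
  [-0.125,-0.3,-0.09,-0.75,-1],
  [-0.125,-0.3,-0.09,-0.75,-1],
])

```text
time: 19.0
ee_pos: [0.5407, 0.1359, 0.2238]
tcp_rot: [-145.8, 88.4, 82.0]
wrist_force: [-0.6, -0.9, -1.7]
opening: 0.0185
```

```bash
python3 a.py "(574.2,265,205)"
```

```text
t 19.0 pos [540.7 135.9 223.8] open 0.01850004457863637 F [-0.6 -0.9 -1.7]
y [ 0.742 -0.671 -0.016] z [-0.671 -0.741 -0.023] x [ 0.004  0.028 -1.   ] q [ 13.3   5.2   9.5  93.7   1.5 145.5]
(574.2,265,205) tool shift mm [  22.5  -61.5 -117.7]
```

Request:
apply_moves([
  [0.0,-0.03,-0.06,0,-1],
  [0.0,-0.061,-0.117,0,-1],
  [0.01,-0.0615,-0.118,0,-1],
  [0.022,-0.0615,-0.118,0,-1],
  [0.03,-0.0613,-0.118,0,-1],
  [0.042,-0.0611,-0.118,0,-1],
  [0.042,-0.0611,-0.118,0,-1],
  [0.042,-0.0611,-0.118,0,-1],
])

```text
time: 19.8
ee_pos: [0.5747, 0.2643, 0.1859]
tcp_rot: [-146.1, 88.4, 81.7]
wrist_force: [-0.3, 0.4, -0.0]
opening: 0.0187
```

```bash
python3 a.py "(574.1,265.2,150)"; python3 - <<'E'
from h import *
s=cams.camera("scene")
cv2.imwrite("pics/d6.png",cv2.resize(s["frame"][150:230,380:460],(600,600),interpolation=cv2.INTER_CUBIC))
E
```

```text
t 19.8 pos [574.7 264.3 185.9] open 0.018716303170516778 F [-0.3  0.4 -0. ]
y [ 0.741 -0.672 -0.016] z [-0.672 -0.74  -0.023] x [ 0.004  0.028 -1.   ] q [ 24.1  14.9  16.4  90.6   1.4 156.3]
(574.1,265.2,150) tool shift mm [35.9 -0.5  0.5]
```

View pics/d6.png

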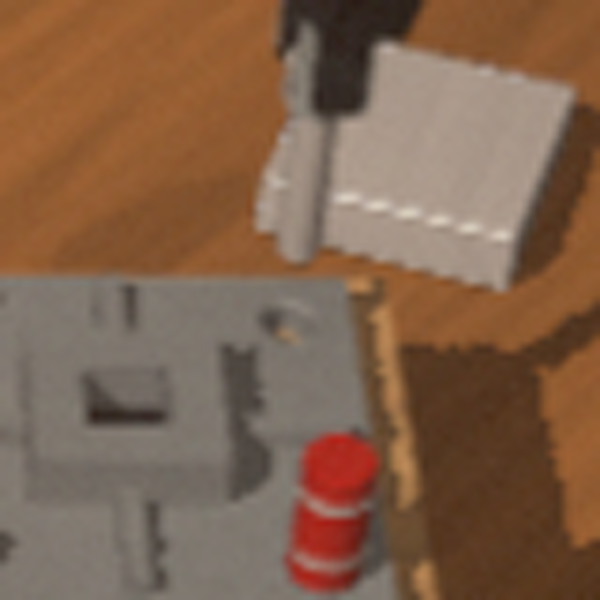

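```bash
python3 a.py "(574.1,265.2,165)" "(574.1,265.2,148)"; python3 - <<'E'
from h import *
s=cams.camera("scene")
c=lambda x,y:((x+.5)/7.5-.5+380,(y+.5)/7.5-.5+150)
print(ray(s,c(297,256),.1212)*1000,ray(s,c(287,320),.092)*1000)
E
```

```text
t 19.85 pos [574.8 264.6 186.3] open 0.018591548701690632 F [ 0.2 -0.3 -0.5]
y [ 0.741 -0.672 -0.015] z [-0.672 -0.74  -0.024] x [ 0.005  0.028 -1.   ] q [ 24.1  14.9  16.4  90.6   1.4 156.3]
(574.1,265.2,165) tool shift mm [21.3 -0.6  0.6]
(574.1,265.2,148) tool shift mm [38.3 -0.4  1. ]
[[578.62282585 261.68427957 121.2       ]] [[576.4044569 264.9963137  92.       ]]
```

```bash
python3 a.py "(574,266,165)" "(574,266,148)" "(574,266,125)"
```

```text
t 19.9 pos [574.9 264.8 186.5] open 0.018759741443942372 F [-0.2 -1.5 -0.6]
y [ 0.741 -0.671 -0.015] z [-0.672 -0.741 -0.024] x [ 0.005  0.028 -1.   ] q [ 24.1  14.9  16.5  90.6   1.4 156.3]
(574,266,165) tool shift mm [21.5 -1.2  0.3]
(574,266,148) tool shift mm [38.5 -0.9  0.7]
(574,266,125) tool shift mm [61.5 -0.5  1.3]
```

Request:
apply_moves([
  [0.015,-0.0013,0.0002,0,-1],
  [0.021,-0.0012,0.0003,0,-1],
  [0.025,-0.0011,0.0004,0,-1],
  [0.029,-0.001,0.0005,0,-1],
  [0.034,-0.001,0.0006,0,-1],
  [0.038,-0.0009,0.0007,0,-1],
  [0.038,-0.0009,0.0007,0,-1],
])

```text
time: 20.6
ee_pos: [0.5737, 0.266, 0.1478]
tcp_rot: [-146.2, 88.4, 81.6]
wrist_force: [0.2, 0.1, -1.9]
opening: 0.0186
```

```bash
python3 a.py "(574,266,122)"
```

```text
t 20.6 pos [573.7 266.  147.8] open 0.01861068388000938 F [ 0.2  0.1 -1.9]
y [ 0.741 -0.671 -0.016] z [-0.672 -0.741 -0.024] x [ 0.004  0.028 -1.   ] q [ 24.3  14.6  11.8  86.3   1.4 156.5]
(574,266,122) tool shift mm [25.8  0.6  0.4]
```

Request:
apply_moves([
  [0.006,0.0002,0.0001,0,-1],
  [0.012,0.0003,0.0002,0,-1],
  [0.018,0.0005,0.0003,0,-1],
  [0.025,0.0006,0.0004,0,-1],
  [0.025,0.0006,0.0004,0,-1],
])

```text
time: 21.1
ee_pos: [0.5736, 0.2658, 0.1213]
tcp_rot: [-143.3, 88.4, 84.5]
wrist_force: [0.3, 1.1, -2.0]
opening: 0.0187
```

```bash
python3 a.py "(574,266,100)"
```

```text
t 21.1 pos [573.6 265.8 121.3] open 0.018716074165350614 F [ 0.3  1.1 -2. ]
y [ 0.741 -0.671 -0.016] z [-0.672 -0.741 -0.022] x [ 0.003  0.027 -1.   ] q [ 24.2  14.7   8.9  83.5   1.4 156.4]
(574,266,100) tool shift mm [21.3  0.5  0. ]
```

Home would be TCP z ≈ 97, so I'll stop at about 98.5, release and rise clear.

Request:
apply_moves([
  [0.008,0.0002,0,0,-1],
  [0.016,0.0004,0,0,-1],
  [0.0225,0.0005,0,0,-1],
  [0.0225,0.0005,0,0,-1],
  [0.0225,0.0005,0,0,-1],
  [0.0225,0.0005,0,0,-0.2],
  [0.0225,0.0005,0,0,-0.2],
  [0.0225,0.0005,0,0,-0.2],
  [0,0,0,0,-0.2],
  [-0.04,0,0,0,-0.2],
  [-0.08,0,0,0,-0.2],
  [-0.08,0,0,0,-0.2],
])

```text
time: 22.3
ee_pos: [0.575, 0.2641, 0.2079]
tcp_rot: [-157.2, 88.1, 70.6]
wrist_force: [0.7, 0.5, 0.1]
opening: 0.0337
```

Request:
apply_moves([
  [-0.03,0.1,0.1,0,-0.2],
  [-0.03,0.15,0.15,0,-0.2],
  [-0.03,0.2,0.2,0,-0.2],
  [-0.03,0.2,0.2,0,-0.2],
  [-0.03,0.2,0.2,0,-0.2],
  [-0.03,0.2,0.2,0,-0.2],
  [-0.03,0.2,0.2,0,-0.2],
  [-0.03,0.2,0.2,0,-0.2],
])

```text
time: 23.1
ee_pos: [0.5886, -0.02, 0.2292]
tcp_rot: [-157.2, 88.1, 70.5]
wrist_force: [-0.6, -0.0, -0.3]
opening: 0.0344
```

```bash
python3 a.py; python3 - <<'E'
from h import *
s=cams.camera("scene");P=cloud(s)
cv2.imwrite("pics/d7.png",cv2.resize(s["frame"][160:290,330:480],(692,600),interpolation=cv2.INTER_CUBIC))
for n,x,y in(("a",.57,.11),("b",.577,.265),("fit",.4925,.1935),("d",.65,.185)):
    m=np.hypot(P[...,0]-x,P[...,1]-y)<.014;z=P[m][:,2];print(n,np.round(np.percentile(z,[50,90,97])*1000,1),m.sum())
t=cams.camera("top");P=cloud(t);f=t["frame"]
m=(np.hypot(P[...,0]-.565,P[...,1]-.18)<.15)&(P[...,2]>.088)&(P[...,2]<.1)&(f.max(-1).astype(int)-f.min(-1)<35)
m=cv2.morphologyEx(m.astype(np.uint8),cv2.MORPH_OPEN,np.ones((3,3)))>0
print(cv2.minAreaRect((P[m][:,:2]*1000).astype(np.float32)))
E
```

```text
t 23.1 pos [588.6 -20.  229.2] open 0.03435482876993371 F [-0.6 -0.  -0.3]
y [ 0.74  -0.673 -0.013] z [-0.673 -0.739 -0.03 ] x [ 0.011  0.031 -0.999] q [ -2.8   9.8  15.2  94.8   1.8 129.5]
a [ 99.8 105.3 106.4] 121
b [ 99.  105.7 106.6] 107
fit [100.4 105.  106. ] 93
d [116.4 135.3 136.7] 228
((568.8165283203125, 189.1171875), (150.05345153808594, 149.02066040039062), 42.62308883666992)
```

View pics/d7.png

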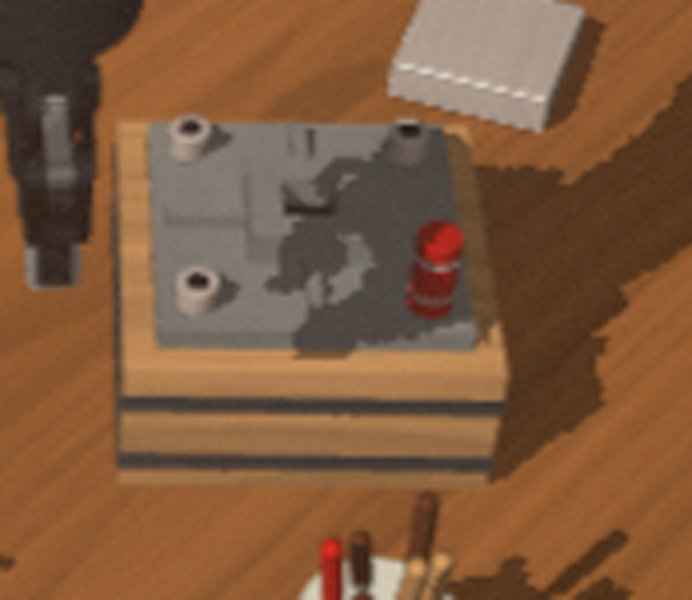

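```bash
python3 -c "
from workcell import bot
print(bot.job_done())"
```

```text
the job is handed in; nothing more can be done
None
```

I pushed the red-gripped drift home through the hole opposite the fitted screw, and it drew the flange into line. I then dropped one cap screw into each of the two remaining holes. The job was handed in at about 23 s of the 72 s allowed, with the gripper clear of everything. No verdict was reported.

**Last checks:**
- **Flange:** measured at 42.6° against the block's 42.4°, so about 0.2° out of line (limit 0.7°).
- **Screws:** both head tops read about 106.5 mm, level with the fitted screw's 106 mm, so they sit on the flange.
- **Drift:** its top reads 136.7 mm against 137 mm expected, so the grip is on the flange.
- **Bystanders:** I did not touch the jar, hammer or steel block. I did not measure them again at the end.

**Flaws and disagreements:**
- **Tool lean:** joint 6 reached its limit on the first transfer, which left the tool leaning about 1.6° from then on. I allowed for it when aiming, and side forces stayed at about 5 N or less.
- **Drift lean:** I did not measure the drift's final lean. In the last picture it looks no more than slight.
- **Camera offsets:** the two cameras disagreed by about 4 mm in x. I worked from averages and from offsets within one camera.
- **Look-alikes:** the blue look-alike stood upright in the first picture and was lying over in the next ones, before the arm had moved. The white one also looked tilted by then. I left both alone.

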